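# Line up bearing rings in a fence tray

## Robot

A 6-joint arm with a two-finger parallel gripper is mounted at the origin on a cart in front of the work surface, level with it; the furniture and walls round the work are solid. World frame = base frame: x ahead of the robot, y to its left, z up, the work surface at z = 0. Lengths are in m, angles in rad, forces in N, time in s.
With the tool pointing down it reaches from about 0.35 to 0.925 m from the base axis. Payload 6.4 kg.
Tool frame: the origin (TCP) lies on the centre line of the jaws, within the pads' length; the fingertips stand 8 mm ahead of it and the grasp point (between the pads) lies 11 mm behind it (manip.nose_length is the z of the fingertips in the tool frame, in m); z points along the fingers, y is the line along which they close (so a half turn about z gives the same grasp; the last joint's range is limited). The gripper opens to 85 mm and grips with 20 to 120 N. Pads are 22 mm wide; open, the fingers measure 114 mm over their backs; the gripper's body (76 mm by 85 mm) begins 54 mm behind the grasp point. The pads swing forward as they close: fully open they stand 13 mm farther back than shut.
Start: joints at [-0.174, 0.245, 1.558, -0, 1.339, -0.174], TCP at [0.65, 0, 0.239] pointing down, gripper open.
Joint ranges: [-3.13, 3.13], [-1.02, 2.26], [0.13, 2.54], [-0.95, 4.09], [0.21, 2.88], [-2.74, 2.74]. Speed limits (rad/s): [2.57, 2.57, 3.14, 3.14, 3.14, 3.14].

## Interface

Orientations are given as a unit quaternion [w, x, y, z].
In Python, from station import telemetry, camera, camera_model, workorder, manip gives the robot as it stands.
- The arm moves only by the shell command python3 -m inch 'ROWS' [FORCE]. ROWS is JSON, a list of rows, each a list of 7 numbers: the shift along the tool's x, y, z as a fraction of full scale, then the turn, a rotation vector about the tool's x, y, z as a fraction of full scale, then the opening, from 0 (shut) to 1 (fully open). In form: [[tx, ty, tz, ax, ay, az, jaw], ...]. A call has exactly 10 rows; each row shifts and turns the commanded pose from where the row before left it, along the tool's axes as they then stand; what a row does not reach is not made up. Full scale, the value 1, is 50 mm for a shift and 5 degrees for a turn. A row lasts 1/10 s, in which the tool goes at most 50 mm and 8.59 degrees, less where a joint would pass 70% of its speed; a pose out of reach is approached as far as the arm can. A call with a number of a shift or a turn outside -1 to 1 is refused whole. A call with a gripper value outside its range is refused whole. The fingers move at their own pace and stop on an object; FORCE is the grip in N (left out, the last holds). Time passes only in rows, so rows that do not move let the fingers close, or fill a call up. It gives the time, the measured TCP pose, the force, the opening and the grip force at its end, in the units of the state.
- telemetry.get_state(): the state, without advancing time (a new reading comes with each control period).
- camera(name): name is "scene" or "side" or "wrist"; returns (picture, depth): 420x560x3 uint8, red, green, blue; 420x560 float32, m along the optical axis (not along the pixel's ray), 0 where there is no reading.
- camera_model(name): a dict with "fx", "fy", "cx", "cy" (pixels), "world_from_camera" (4x4, takes a point from camera to world coordinates). Camera axes: x right, y up, looking along -z (the intrinsics and any distortion apply to the point x, -y, -z); pixel columns grow to the right and rows downward; lengths in m; the calibration is good to about 2 mm. A picture is of the moment at which its call begins: read the wrist's pose just before it. camera_model takes no time and is no camera call; for the wrist camera it gives the pose at the moment of the call.
- workorder.close_job(): hands the job in; it is judged then, once.
The state is a dict: "clock": time; "joint_positions": joint angles; "joint_vel": joint speeds; "effort": joint torques, N m; "tcp_pos": TCP position; "ee_rot": TCP orientation; "force": force on the tool from outside, world axes, zero at the start; "torque": the same for the moment, N m; "opening": finger opening in m; "grasp_force": force on a finger pad.
Only numpy, scipy, OpenCV 4.12 (cv2) and the standard library are available. Lean on these libraries where they do the work, as an engineer would, in place of code of your own. Each camera call takes 0.05 s, during which the arm holds its last target. There are 200 camera calls.

## Task

The three bearing rings in the fence tray must end in one closed row against its tall long fence, pushed up to the end stop, ready for hardness testing. Without touching the rings, raise the tray by its orange side handle until all three have slid against the fence, set it down flat and let go, then take it by the yellow end handle and tilt it so that the row closes up against the end stop. Leave the tray flat on the bench with the rings touching the fence and each other, and do not disturb the oil bottle, the black loupe or the green tape.

Things in the scene. Friction and masses are not known exactly. Their poses are not given: they have to be found in the camera images.
- tray: loose aluminium fence tray, 252 x 152 mm without its handles, 0.43 to 0.65 kg empty. Origin on the underside, below the centre of the inner floor; own x along its length to the end stop, y across it from fence to side handle, z up. Blue slick floor 240 x 140 mm (x -120..120, y -70..70), 5 mm above the underside. Low lips 16 mm high on two sides, outer faces at y = 74 and x = -124 mm
- fence_mid (a point): middle of the top edge of the fence's inner face: the fence is the tall wall (top 35 mm above the underside) along the tray's whole long side at y = -70 mm, 8 mm thick, so the underside's outer edge there, on which the tray can be tipped, lies at y = -78 mm. Rings start to slide at a floor tilt somewhere from 13 to 20 degrees (hidden friction); the underside grips the bench better
- stop_mid (a point): middle of the top edge of the end stop's inner face: the end stop is the tall wall (top 35 mm above the underside) along the short side at x = +120 mm, 8 mm thick, so the underside's outer edge there lies at x = +128 mm
- side_grip (a point): grip point in the orange fin that stands out at the middle of the long side opposite the fence: 14 mm thick along the tray's x, 42 mm out along the tray's +y (from y = 74 to 116 mm), 6 to 40 mm above the underside. The point is at x = 0, y = 97 mm, 25 mm above the underside; axes as the tray's
- end_grip (a point): grip point in the yellow fin that stands out at the middle of the short side opposite the end stop: 14 mm thick along the tray's y, 42 mm out along the tray's -x (from x = -124 to -166 mm), 6 to 40 mm above the underside. The point is at x = -147 mm, y = 0, 25 mm above the underside; axes as the tray's
- ring_a_center (a point): centre, half-way up, of bearing ring a: ground steel ring 62 mm outside, 12 mm high, 0.12 kg, lying flat and loose in the tray (three alike; at the start ring_a is nearest the end stop, then ring_b, then ring_c)
- ring_b_center (a point): centre, half-way up, of bearing ring b: ground steel ring 62 mm outside, 12 mm high, 0.12 kg, lying flat and loose in the tray (three alike; at the start ring_a is nearest the end stop, then ring_b, then ring_c)
- ring_c_center (a point): centre, half-way up, of bearing ring c: ground steel ring 62 mm outside, 12 mm high, 0.12 kg, lying flat and loose in the tray (three alike; at the start ring_a is nearest the end stop, then ring_b, then ring_c)
- slab_corner (a point): fixed landmark: the near left top corner of the 92 mm high black slab under the hardness tester. The slab's left edge runs from here away from the robot, 0.2 m to the left per m; its front edge runs to the right. On it, 0.55 m and more ahead of the robot, stands the grey tester, over 0.7 m tall: draw the arm back before swinging past it
- oil_bottle: bystander: loose cream oil bottle with a red spout, 42 mm across, 118 mm high; origin at the centre of its underside
- loupe: bystander: loose black eye loupe, 32 mm across, 26 mm high, standing on its face; origin at the centre of its underside
- tape_green: bystander: loose roll of green tape, 91 mm across, 20 mm high, lying flat; origin at the centre of its underside
- end_handle: the yellow end handle itself (see end_grip), fixed to the tray; origin on the lip's outer face at x = -124 mm, 20 mm above the underside, its own x pointing outwards (the tray's -x)
- ring_a: bearing ring a itself; origin at the centre of its underside
- ring_b: bearing ring b itself; origin at the centre of its underside
- ring_c: bearing ring c itself; origin at the centre of its underside

How it is judged:
By the outcome, as a careful person would: the job done as asked, in the order asked, and still so for the second after the job is handed in, with the robot touching nothing.
It also fails if it takes over 67 s, if anything falls off the work surface, if the arm or the gripper's body presses on something with over 40 N, if the wrist force passes 120 N, or if a joint passes its speed limit or range.

## Working session

There is one attempt and no reset: what is moved stays moved. The work goes in short steps, Python scripts to look and compute and a shell command to move; the robot and the scene stay as the last step left them, time stands still between calls to the robot, and variables do not carry over. Pictures are saved under pics/ and viewed, at most 10 in all, crops included, and the job is handed in when it is done.

```bash
mkdir -p pics; ls; python3 - <<'E'
from station import telemetry, camera, camera_model, workorder, manip
import cv2,numpy as np
print(telemetry.get_state()); print([a for a in dir(manip) if a[0]!='_'],manip.nose_length)
ims=[]
for n in("scene","side"):
    p,d=camera(n); np.save(f'pics/{n}0.npy',d); cv2.imwrite(f'pics/{n}0.png',cv2.resize(p[:,:,::-1],(784,588),interpolation=cv2.INTER_CUBIC)); print(n,camera_model(n))
E
```

```text
pics
{'clock': 0.0, 'joint_positions': array([-1.74079386e-01,  2.45836158e-01,  1.55901934e+00, -3.94936172e-06,
        1.33871301e+00, -1.74086862e-01]), 'joint_vel': array([-1.67159563e-03,  1.11714756e-03,  2.27933405e-04, -3.07643376e-04,
        8.22989028e-05,  1.78451099e-04]), 'effort': array([ 6.17919522e-04, -4.29512215e+01, -3.26122355e+01, -1.30276699e-04,
        5.42047856e-03, -1.36905024e-05]), 'tcp_pos': array([6.49451510e-01, 1.14805838e-04, 2.38163324e-01]), 'ee_rot': array([-8.07903939e-04,  7.07103470e-01,  7.07109402e-01, -5.68588364e-04]), 'force': array([ 0.61500598, -0.01007793, -0.53146104]), 'torque': array([0.00139347, 0.04778473, 0.0073494 ]), 'grasp_force': 0.0, 'opening': 0.08564556335178394}
['MotionError', 'nose_length'] 0.008
scene {'fx': 398.36926376514674, 'fy': 398.36926376514674, 'cx': 283.9441279464008, 'cy': 212.39322124382664, 'world_from_camera': array([[ 0.73638558,  0.29701818, -0.60787868, -0.13254162],
       [-0.67618967,  0.35291153, -0.64670007, -0.66071662],
       [ 0.02244572,  0.88726188,  0.46071959,  0.59799636],
       [ 0.        ,  0.        ,  0.        ,  1.        ]])}
side {'fx': 406.1226496373871, 'fy': 406.1226496373871, 'cx': 287.00335742095876, 'cy': 210.26126395126076, 'world_from_camera': array([[-0.85017306,  0.2835809 , -0.44360753,  0.14690507],
       [-0.52603276, -0.49311889,  0.6929093 ,  0.69852975],
       [-0.02225541,  0.82244491,  0.56840924,  0.57950645],
       [ 0.        ,  0.        ,  0.        ,  1.        ]])}
```

View pics/scene0.png

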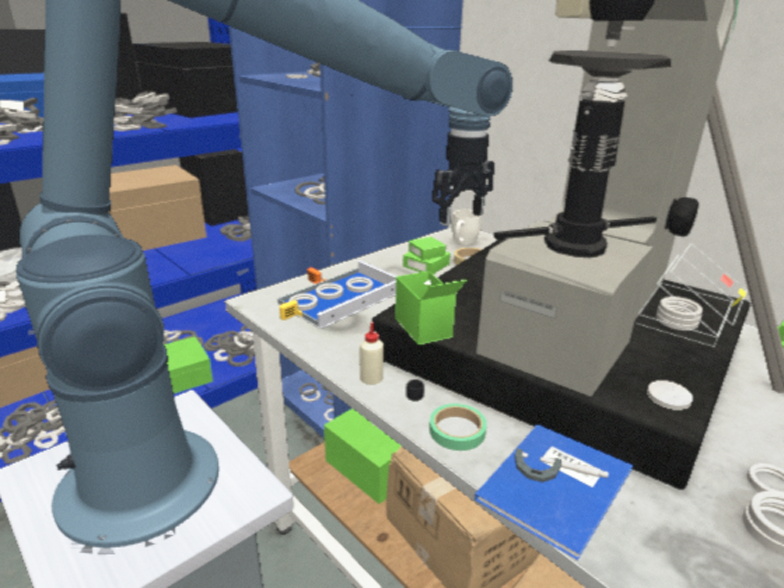

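View pics/side0.png

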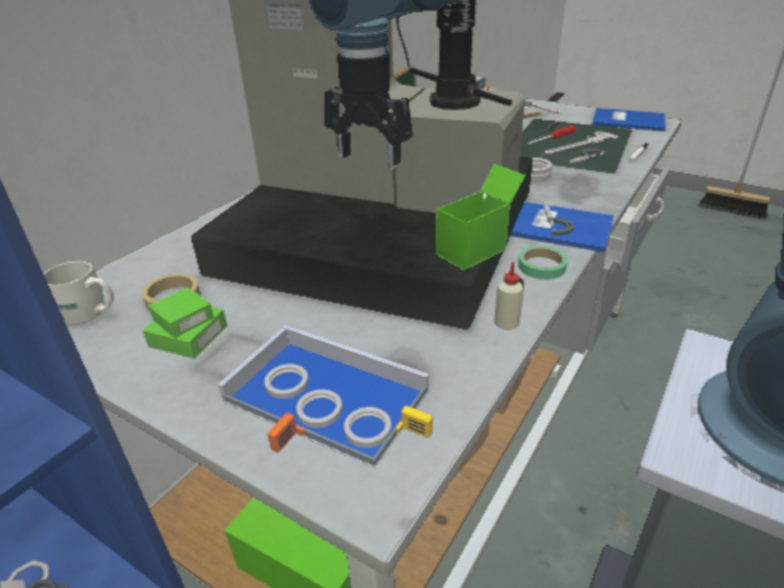

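The side view shows the tray at about (325,395) in the enlarged picture, with its fence towards the slab, the end stop on the far left, the orange fin at (283,432) and the yellow fin at (415,421). The bottle, loupe and tape stand to the right of it in this view.

```bash
cat > h.py <<'E'
from station import telemetry, camera, camera_model
import cv2,numpy as np
from scipy.spatial.transform import Rotation as R
def ray(M,u,v,z):
    W=M['world_from_camera']; d=W[:3,:3]@np.array([(u-M['cx'])/M['fx'],-(v-M['cy'])/M['fy'],-1]); o=W[:3,3]
    return o+d*(z-o[2])/d[2]
def proj(M,P):
    W=M['world_from_camera']; c=(np.atleast_2d(P)-W[:3,3])@W[:3,:3]
    return np.c_[M['cx']-M['fx']*c[:,0]/c[:,2], M['cy']+M['fy']*c[:,1]/c[:,2]]
def cloud(M,d):
    v,u=np.mgrid[:420,:560]; W=M['world_from_camera']
    c=np.stack([(u-M['cx'])/M['fx']*d,-(v-M['cy'])/M['fy']*d,-d],-1); return c@W[:3,:3].T+W[:3,3]
def snap(n):
    M=camera_model(n); p,d=camera(n); return M,p,d
E
python3 - <<'E'
from h import *
M,p,d=snap('side'); C=cloud(M,d)
u0,v0,w,h=145,220,180,120
cv2.imwrite('pics/side_c.png',cv2.resize(p[v0:v0+h,u0:u0+w,::-1],None,fx=4.4,fy=4.4,interpolation=cv2.INTER_CUBIC))
hsv=cv2.cvtColor(p,cv2.COLOR_RGB2HSV)
def reg(lo,hi,zlo,zhi):
    m=(cv2.inRange(hsv,lo,hi)>0)&(d>0)&(C[...,2]>zlo)&(C[...,2]<zhi); m[:v0]=0;m[v0+h:]=0;m[:,:u0]=0;m[:,u0+w:]=0; return m
b=reg((105,120,60),(125,255,255),-.01,.02); P=C[b]; print(b.sum(),np.median(P[:,2]))
r=cv2.minAreaRect(P[:,:2].astype(np.float32)); print(r,cv2.boxPoints(r))
for n,lo,hi in(('or',(3,150,120),(14,255,255)),('ye',(20,150,120),(32,255,255))):
    m=reg(lo,hi,0,.06);Q=C[m];print(n,m.sum(),np.median(Q,0),Q.min(0),Q.max(0))
E
```

```text
3925 0.004715288229255932
((0.5596119165420532, 0.2632848024368286), (0.23523281514644623, 0.13429658114910126), 3.4895670413970947) [[0.4381265  0.32314965]
 [0.4463007  0.18910208]
 [0.6810973  0.20341995]
 [0.67292315 0.33746752]]
or 172 [0.54704894 0.36736849 0.03845623] [0.53514372 0.34078777 0.013048  ] [0.55605116 0.38245546 0.04228133]
ye 212 [0.41133558 0.26227682 0.03703558] [0.39052562 0.25190753 0.01117463] [0.43167835 0.27557922 0.04199669]
```

View pics/side_c.png

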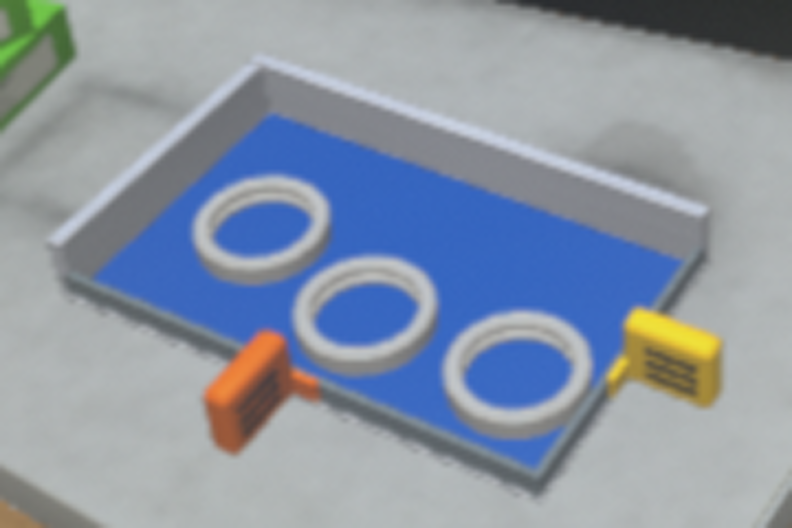

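The crop shows the fence corner at (258,55), the stop end at (50,243), the fence end at (708,208) and the lip corner at (540,492). Rings a, b and c are at (262,230), (365,315) and (518,374). I'll fit the tray pose from these.

```bash
cat >> h.py <<'E'
from scipy.optimize import least_squares
def fit(M,uv,L,x0=(.55,.263,.06)):
    L=np.array(L)/1000.
    def pts(q):
        c,s=np.cos(q[2]),np.sin(q[2]); return np.c_[q[0]+c*L[:,0]-s*L[:,1],q[1]+s*L[:,0]+c*L[:,1],L[:,2]]
    r=least_squares(lambda q:(proj(M,pts(q))-uv).ravel(),x0,loss='soft_l1'); return r.x,r.fun.reshape(-1,2)
E
python3 - <<'E'
from h import *
M=camera_model('side'); s=lambda a:np.array(a)/4.4+[145,220]
q,res=fit(M,s([[258,55],[708,208],[540,492],[272,114],[50,243]]),[[128,-78,35],[-124,-78,35],[-124,74,0],[120,-70,5],[128,74,35]])
print(q,np.degrees(q[2]));print(res.round(1))
c,sn=np.cos(q[2]),np.sin(q[2])
for n,l in(('side',(0,.097)),('end',(-.147,0)),('pivotF',(0,-.078)),('pivotS',(.128,0))): print(n,q[0]+c*l[0]-sn*l[1],q[1]+sn*l[0]+c*l[1])
for n,uv in zip('abc',s([[262,222],[365,306],[518,362]])):
    P=ray(M,*uv,.017)[:2]-q[:2]; print(n,c*P[0]+sn*P[1],-sn*P[0]+c*P[1])
M,p,d=snap('scene'); C=cloud(M,d); P=C[(d>0)&(C[...,0]<1.2)]
# slab corner, things nearby (height map summary via side)
for n,uv in(('bottle',(372,380)),('loupe',(415,396)),('tape',(458,445)),('slab',(378,318)),('greenbox',(427,335))): print(n,ray(M,uv[0]/1.4,uv[1]/1.4,0.0), C[int(uv[1]/1.4),int(uv[0]/1.4)])
E
```

```text
[0.55476248 0.26724562 0.06259446] 3.5863983057511484
[[ 0.1 -0.7]
 [ 0.7 -0.4]
 [ 0.5  3.4]
 [-0.6 -0.5]
 [-1.2 -0.5]]
side 0.5486947821802184 0.3640556602641021
end 0.40805036444660664 0.2580502464383294
pivotF 0.5596416607552375 0.18939837914057212
pivotS 0.6825118062121538 0.2752524841990738
a 0.06364726712517006 0.006521542725483562
b -0.009341878728119734 0.028756776476949093
c -0.08520793627742936 0.0262203188516288
bottle [ 0.40188088 -0.03035026  0.        ] [ 0.39008582 -0.04152452  0.01299512]
loupe [ 0.42810245 -0.11493493  0.        ] [ 0.41845781 -0.12276515  0.01192759]
tape [ 0.39292057 -0.24667386  0.        ] [ 0.38438444 -0.2528009   0.01168875]
slab [0.55829475 0.13438688 0.        ] [0.45423051 0.01462043 0.09050082]
greenbox [0.58900843 0.01522793 0.        ] [ 0.46345327 -0.10234063  0.10482864]
```

```bash
python3 -m inch '[[0.5,0,0,0,0,0,1],[0.9,0,0,0,0,0,1],[0.9,-0.2,0,0,0,0,1],[0.9,-0.2,0,0,0,0,1],[0.9,-0.2,0,0,0,0,1],[0.9,-0.3,0,0,0,0,1],[0.9,-0.3,0,0,0,0,1],[0.8,-0.4,0,0,0,0,1],[0.6,-0.4,0,0,0,-0.4,1],[0,0,0,0,0,-0.32,1]]' 60; python3 - <<'E'
from h import *
s=telemetry.get_state();print(s['tcp_pos'],s['ee_rot'],s['clock'])
M,p,d=snap('wrist');M2,p2,_=snap('side')
cv2.imwrite('pics/w1.png',cv2.resize(p[:,:,::-1],(784,588)))
E
```

```text
clock: 1.2
tcp_pos: [0.5472, 0.3685, 0.2389]
ee_rot: [-0.001, 0.682, 0.731, -0.0]
force: [-0.0, 0.0, 1.3]
opening: 0.0853
grasp_force: 0.0
[0.5472487  0.3685369  0.23893355] [-6.46100772e-04  6.82050888e-01  7.31304389e-01 -2.41328994e-04] 1.2
```

View pics/w1.png

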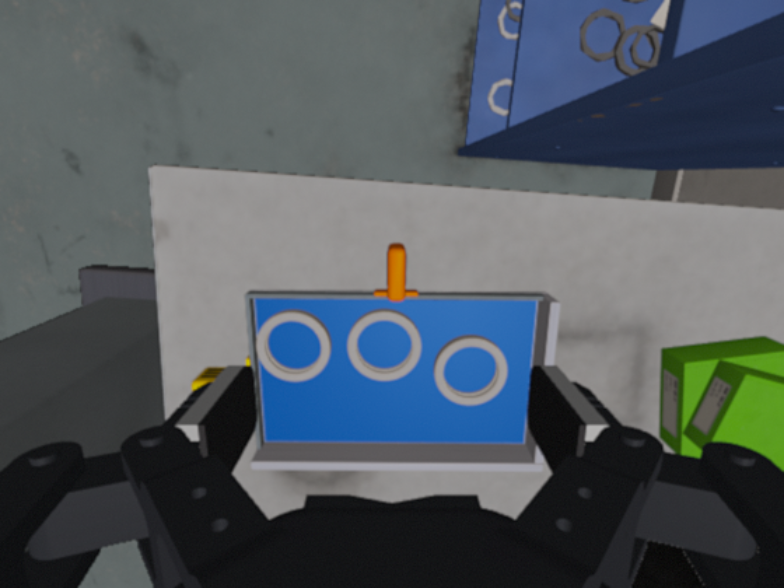

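The wrist view shows the orange fin running from (397,245) to (397,293), and the tray square to the image to within a fraction of a degree. I'll refine the fit with this view.

```bash
python3 - <<'E'
from h import *
M=camera_model('wrist')
q,res=fit(M,np.array([[252,467],[541,467],[558,300],[247,292],[397,243]])/1.4,[[-124,-78,35],[128,-78,35],[128,74,35],[-124,74,16],[0,116,40]])
print(q,np.degrees(q[2]));print(res.round(1))
c,sn=np.cos(q[2]),np.sin(q[2]);t=telemetry.get_state()['tcp_pos']
for n,l in(('side',(0,.097)),('end',(-.147,0))):
    P=np.array([q[0]+c*l[0]-sn*l[1],q[1]+sn*l[0]+c*l[1]]);D=P-t[:2];print(n,P,'tool x,y',D@[-sn,c],D@[c,sn])
E
```

```text
[0.55798145 0.26549392 0.05796634] 3.3212269059444433
[[-0.8  0.2]
 [ 1.6  1.2]
 [ 2.4 -1. ]
 [-2.3 -0.8]
 [-0.2  1.2]]
side [0.55236187 0.362331  ] tool x,y -0.0032680564697128663 0.0026167363777530577
end [0.41122835 0.25697764] tool x,y -0.10026805646971287 -0.144383263622247
```

```bash
python3 -m inch '[[-0.08,0.07,0.5,0,0,0.1,1],[0,0,0.8,0,0,0,1],[0,0,0.8,0,0,0,1],[0,0,0.8,0,0,0,1],[0,0,0.6,0,0,0,1],[0,0,0.5,0,0,0,1],[0,0,0.3,0,0,0,1],[0,0,0.14,0,0,0,1],[0,0,0,0,0,0,1],[0,0,0,0,0,0,1]]'; python3 -m inch '[[0,0,0,0,0,0,0.6],[0,0,0,0,0,0,0.4],[0,0,0,0,0,0,0.3],[0,0,0,0,0,0,0.1],[0,0,0,0,0,0,0],[0,0,0,0,0,0,0],[0,0,0,0,0,0,0],[0,0,0,0,0,0,0],[0,0,0,0,0,0,0],[0,0,0,0,0,0,0]]' 60
```

```text
clock: 2.3
tcp_pos: [0.555, 0.3614, 0.0188]
ee_rot: [0.001, 0.688, 0.726, 0.001]
force: [0.7, -0.0, 1.0]
opening: 0.0853
grasp_force: 0.0
clock: 3.3
tcp_pos: [0.5529, 0.3614, 0.0176]
ee_rot: [-0.001, 0.688, 0.726, -0.001]
force: [-5.1, -0.1, 5.3]
opening: 0.0131
grasp_force: 60.9
```

```bash
python3 -m inch '[[-0.0064,0,-0.061,0,0.2,0,0],[-0.0064,0,-0.061,0,0.2,0,0],[-0.0064,0,-0.061,0,0.2,0,0],[-0.0064,0,-0.061,0,0.2,0,0],[-0.0064,0,-0.061,0,0.2,0,0],[-0.0064,0,-0.061,0,0.2,0,0],[-0.0064,0,-0.061,0,0.2,0,0],[-0.0064,0,-0.061,0,0.2,0,0],[-0.0064,0,-0.061,0,0.2,0,0],[-0.0064,0,-0.061,0,0.2,0,0]]'; python3 -m inch '[[-0.0064,0,-0.061,0,0.2,0,0],[-0.0064,0,-0.061,0,0.2,0,0],[-0.0064,0,-0.061,0,0.2,0,0],[-0.0064,0,-0.061,0,0.2,0,0],[-0.0064,0,-0.061,0,0.2,0,0],[-0.0064,0,-0.061,0,0.2,0,0],[-0.0064,0,-0.061,0,0.2,0,0],[-0.0064,0,-0.061,0,0.2,0,0],[-0.0064,0,-0.061,0,0.2,0,0],[-0.0064,0,-0.061,0,0.2,0,0]]'
python3 - <<'E'
from h import *
M,p,d=snap('scene');M2,p2,_=snap('side')
a=p[150:270,180:330,::-1];b=p2[200:350,130:330,::-1]
cv2.imwrite('pics/t1.png',np.hstack([cv2.resize(b,(440,330)),cv2.resize(a,(360,330))]))
E
```

```text
clock: 4.3
tcp_pos: [0.5538, 0.3554, 0.0474]
ee_rot: [-0.064, 0.685, 0.723, 0.06]
force: [-3.1, 0.8, -3.9]
opening: 0.0129
grasp_force: 59.5
clock: 5.3
tcp_pos: [0.5548, 0.3446, 0.0762]
ee_rot: [-0.126, 0.677, 0.715, 0.12]
force: [-1.2, -0.8, -7.1]
opening: 0.0134
grasp_force: 59.1
```

View pics/t1.png

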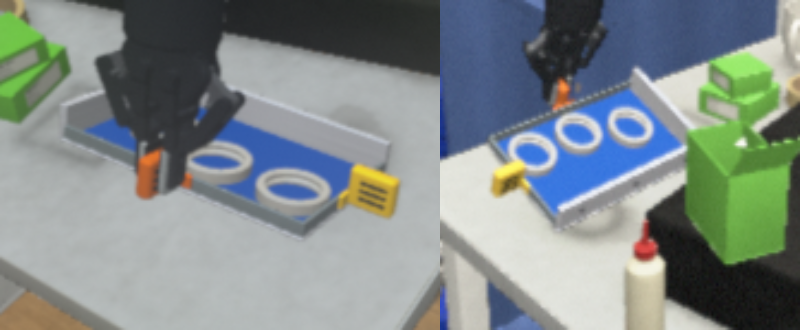

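At 20° the rings, at (532,154), (577,133) and (630,127) in the right panel, have not slid. The tray tips cleanly on its fence edge, so I'll raise it further.

```bash
python3 -m inch '[[-0.0032,0,-0.0305,0,0.1,0,0],[-0.0032,0,-0.0305,0,0.1,0,0],[-0.0032,0,-0.0305,0,0.1,0,0],[-0.0032,0,-0.0305,0,0.1,0,0],[-0.0032,0,-0.0305,0,0.1,0,0],[-0.0032,0,-0.0305,0,0.1,0,0],[-0.0032,0,-0.0305,0,0.1,0,0],[0,0,0,0,0,0,0],[0,0,0,0,0,0,0],[0,0,0,0,0,0,0]]'
python3 - <<'E'
from h import *
M,p,d=snap('scene');C=cloud(M,d)
a=p[150:270,180:330,::-1]
cv2.imwrite('pics/t2.png',cv2.resize(a,(600,480)))
E
```

```text
clock: 6.4
tcp_pos: [0.5549, 0.3401, 0.0856]
ee_rot: [-0.148, 0.673, 0.711, 0.14]
force: [0.5, -0.9, -7.8]
opening: 0.0129
grasp_force: 58.9
```

View pics/t2.png

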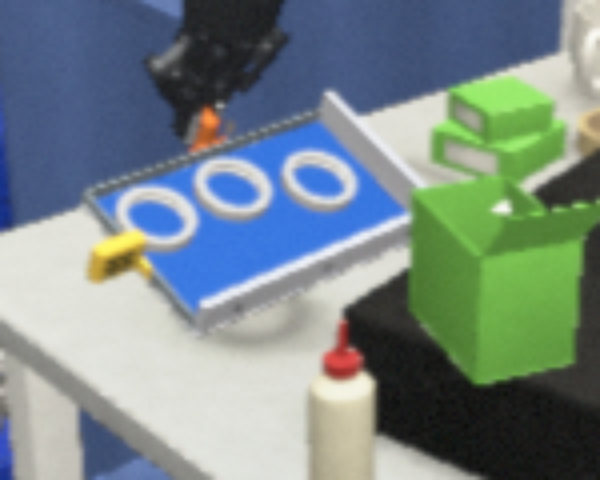

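The rings have still not visibly moved, so I'll measure the floor's actual tilt from depth.

```bash
cat >> h.py <<'E'
def tray(n='scene',save=None,roi=(150,270,180,330)):
    M,p,d=snap(n);C=cloud(M,d);hsv=cv2.cvtColor(p,cv2.COLOR_RGB2HSV)
    m=(cv2.inRange(hsv,(105,150,100),(125,255,255))>0)&(d>0); k=np.zeros_like(m);a,b,c,e=roi;k[a:b,c:e]=1;m&=k&(C[...,2]<.15)&(C[...,2]>-.03)&(C[...,0]<.72)&(C[...,1]>.15)&(C[...,1]<.37)
    P=C[m]
    for _ in range(3):
        A=np.c_[P[:,:2],np.ones(len(P))];w=np.linalg.lstsq(A,P[:,2],rcond=None)[0];P=P[abs(A@w-P[:,2])<.006]
    n_=np.array([-w[0],-w[1],1]);n_/=np.linalg.norm(n_)
    print('tilt',np.degrees(np.arccos(n_[2])),'n',n_.round(3),len(P),'min/max z',np.percentile(P[:,2],[1,99]),P.min(0),P.max(0))
    if save: cv2.imwrite(save,cv2.resize(p[a:b,c:e,::-1],None,fx=4,fy=4))
E
python3 -c "
from h import *
tray();tray('side',roi=(200,350,130,330));s=telemetry.get_state();print(s['force'],s['torque'])"
```

```text
tilt 23.70771763673055 n [ 0.019 -0.402  0.916] 1130 min/max z [0.0133048  0.06159939] [0.44684081 0.20452137 0.0113726 ] [0.679442   0.32974134 0.06351024]
tilt 23.974543008681728 n [ 0.022 -0.406  0.914] 782 min/max z [0.00900247 0.0546728 ] [0.45274819 0.19424066 0.00772545] [0.67635497 0.30581343 0.05586884]
[-0.38944114 -0.76882064 -7.45525898] [-0.46146984 -0.05317211  0.08229982]
```

```bash
python3 -m inch '[[-0.0032,0,-0.0305,0,0.1,0,0],[-0.0032,0,-0.0305,0,0.1,0,0],[-0.0032,0,-0.0305,0,0.1,0,0],[-0.0032,0,-0.0305,0,0.1,0,0],[-0.0032,0,-0.0305,0,0.1,0,0],[-0.0032,0,-0.0305,0,0.1,0,0],[0,0,0,0,0,0,0],[0,0,0,0,0,0,0],[0,0,0,0,0,0,0],[0,0,0,0,0,0,0]]'
python3 -c "
from h import *
tray('scene','pics/t3.png')"
```

```text
clock: 7.55
tcp_pos: [0.5552, 0.3353, 0.0935]
ee_rot: [-0.166, 0.669, 0.707, 0.158]
force: [-1.0, -0.8, -8.3]
opening: 0.013
grasp_force: 59.0
tilt 26.68928867160728 n [ 0.025 -0.448  0.893] 1196 min/max z [0.01373292 0.06865951] [0.44615375 0.20066878 0.01143709] [0.67996101 0.32400755 0.07009591]
```

View pics/t3.png

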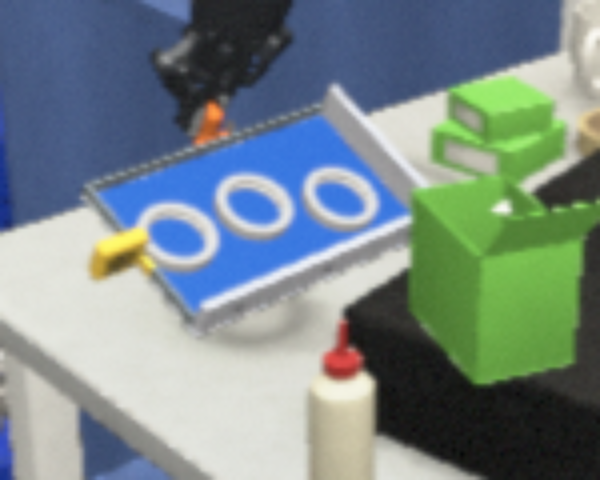

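The rings are now sliding together: their lower edges are at about (185,268), (262,238) and (345,228), and blue floor still shows between them and the fence. I'll track them numerically while holding.

```bash
cat >> h.py <<'E'
def rings(th,n='side',F=(.5595,.188,0.),yaw=.0602,axis='fence'):
    """th tilt deg about fence edge; ring centres in tray frame (mm)"""
    M,p,d=snap(n);C=cloud(M,d);c,s=np.cos(yaw),np.sin(yaw)
    Rt=R.from_euler('z',yaw).as_matrix()@R.from_euler('x',th,degrees=True).as_matrix()
    L=((C-np.array(F))@Rt+[0,-.078,0])*1000
    hsv=cv2.cvtColor(p,cv2.COLOR_RGB2HSV)
    m=(d>0)&(hsv[...,1]<60)&(hsv[...,2]>110)&(L[...,2]>11)&(L[...,2]<21)&(abs(L[...,0])<117)&(abs(L[...,1])<68)
    Q=L[m][:,:2].astype(np.float32)
    _,lab,cen=cv2.kmeans(Q,3,None,(3,50,.1),10,0)
    out=[]
    for i in range(3):
        q=Q[lab[:,0]==i]
        r=least_squares(lambda z:np.hypot(*(q-z).T)-27.5,cen[i],loss='soft_l1'); out.append((*r.x.round(1),len(q),round(float(np.median(np.hypot(*(q-r.x).T))),1)))
    print(n,sorted(out,reverse=True)); return m
E
python3 -c "
from h import *
for n in('scene','side'): rings(27.0,n)
s=telemetry.get_state();print(s['clock'])
for n in('scene','side'): rings(27.0,n)"
```

```text
scene [(np.float64(65.2), np.float64(-28.0), 93, 28.0), (np.float64(-8.7), np.float64(-4.3), 103, 27.8), (np.float64(-84.3), np.float64(-4.3), 101, 27.5)]
side [(np.float64(-7.6), np.float64(-7.7), 230, 28.0), (np.float64(-65.7), np.float64(-51.9), 116, 27.7), (np.float64(-83.7), np.float64(-7.4), 129, 27.5)]
7.7
scene [(np.float64(65.5), np.float64(-40.1), 75, 27.4), (np.float64(-9.7), np.float64(-19.6), 105, 27.5), (np.float64(-85.2), np.float64(-19.4), 117, 27.5)]
side [(np.float64(-8.0), np.float64(-24.3), 221, 27.9), (np.float64(-64.9), np.float64(-69.9), 111, 27.5), (np.float64(-84.1), np.float64(-23.9), 111, 27.5)]
```

```bash
python3 -m inch '[[0,0,0,0,0,0,0],[0,0,0,0,0,0,0],[0,0,0,0,0,0,0],[0,0,0,0,0,0,0],[0,0,0,0,0,0,0],[0,0,0,0,0,0,0],[0,0,0,0,0,0,0],[0,0,0,0,0,0,0],[0,0,0,0,0,0,0],[0,0,0,0,0,0,0]]'
python3 -c "
from h import *
for n in('scene','side'): rings(27.0,n)"
```

```text
clock: 8.8
tcp_pos: [0.5552, 0.3353, 0.0935]
ee_rot: [-0.166, 0.669, 0.707, 0.158]
force: [-0.1, -0.5, -7.1]
opening: 0.0131
grasp_force: 59.1
scene [(np.float64(64.9), np.float64(-40.3), 70, 27.5), (np.float64(-9.3), np.float64(-39.4), 78, 27.2), (np.float64(-84.8), np.float64(-38.4), 82, 26.9)]
side [(np.float64(-8.1), np.float64(-36.0), 216, 27.9), (np.float64(-83.6), np.float64(-34.8), 101, 27.7), (np.float64(-84.8), np.float64(-36.3), 100, 27.3)]
```

All three rings sit about 39 mm from the tray centre line, so they are on the fence. Lowering the tray gently.

```bash
python3 -m inch '[[0.0027,0,0.0305,0,-0.1,0,0],[0.0054,0,0.061,0,-0.2,0,0],[0.0054,0,0.061,0,-0.2,0,0],[0.0054,0,0.061,0,-0.2,0,0],[0.0054,0,0.061,0,-0.2,0,0],[0.0054,0,0.061,0,-0.2,0,0],[0.0054,0,0.061,0,-0.2,0,0],[0.0054,0,0.061,0,-0.2,0,0],[0.0054,0,0.061,0,-0.2,0,0],[0.0054,0,0.061,0,-0.2,0,0]]';python3 -m inch '[[0.0054,0,0.061,0,-0.2,0,0],[0.0054,0,0.061,0,-0.2,0,0],[0.0054,0,0.061,0,-0.2,0,0],[0.0054,0,0.061,0,-0.2,0,0],[0.0054,0,0.061,0,-0.2,0,0],[0.0054,0,0.061,0,-0.2,0,0],[0.0054,0,0.061,0,-0.2,0,0],[0.0054,0,0.061,0,-0.2,0,0],[0.0054,0,0.061,0,-0.2,0,0],[0.0054,0,0.061,0,-0.2,0,0]]';python3 -m inch '[[0.0043,0,0.049,0,-0.16,0,0],[0.0032,0,0.037,0,-0.12,0,0],[0.0027,0,0.0305,0,-0.1,0,0],[0.0027,0,0.0305,0,-0.1,0,0],[0.0027,0,0.0305,0,-0.1,0,0],[0.0027,0,0.0305,0,-0.1,0,0],[0.0027,0,0.0305,0,-0.1,0,0],[0.0027,0,0.0305,0,-0.1,0,0],[0.0027,0,0.0305,0,-0.1,0,0],[0,0,0,0,0,0,0]]'
python3 -c "
from h import *
tray('side',roi=(200,350,130,330))"
```

```text
clock: 9.9
tcp_pos: [0.5545, 0.3489, 0.0677]
ee_rot: [-0.107, 0.68, 0.718, 0.101]
force: [0.6, 0.0, -5.5]
opening: 0.013
grasp_force: 59.3
clock: 10.9
tcp_pos: [0.5541, 0.3583, 0.0386]
ee_rot: [-0.044, 0.686, 0.725, 0.042]
force: [-0.7, 3.8, -3.9]
opening: 0.0131
grasp_force: 59.6
clock: 11.9
tcp_pos: [0.5539, 0.3605, 0.0237]
ee_rot: [-0.013, 0.687, 0.726, 0.013]
force: [0.1, 4.6, -2.6]
opening: 0.0132
grasp_force: 59.8
tilt 2.113365172735204 n [ 0.001 -0.037  0.999] 2413 min/max z [0.00418946 0.01115151] [0.44272466 0.19541231 0.00297301] [0.67163274 0.33197275 0.01192592]
```

Lowering the last 2°.

```bash
python3 -m inch '[[0.0014,0,0.015,0,-0.05,0,0],[0.0014,0,0.015,0,-0.05,0,0],[0.0014,0,0.015,0,-0.05,0,0],[0.0014,0,0.015,0,-0.05,0,0],[0.0014,0,0.015,0,-0.05,0,0],[0.0014,0,0.015,0,-0.05,0,0],[0.0014,0,0.015,0,-0.05,0,0],[0,0,0,0,0,0,0],[0,0,0,0,0,0,0],[0,0,0,0,0,0,0]]'
python3 -c "
from h import *
tray('side',roi=(200,350,130,330));print(telemetry.get_state()['force'])"
```

```text
clock: 12.95
tcp_pos: [0.5538, 0.361, 0.0185]
ee_rot: [-0.002, 0.688, 0.726, 0.002]
force: [1.2, 3.9, -3.4]
opening: 0.013
grasp_force: 59.7
tilt 0.5048968080770659 n [-0.    -0.009  1.   ] 2504 min/max z [0.00281089 0.00755381] [0.44182288 0.19232729 0.00143323] [0.64432942 0.32708855 0.00922396]
[ 1.05086864  4.36752547 -2.9934658 ]
```

```bash
python3 -m inch '[[0.0005,0,0.01,0,-0.02,0,0],[0.0005,0,0.01,0,-0.03,0,0],[0,0,0,0,0,0,0],[0,0,0,0,0,0,0],[0,0,0,0,0,0,0.3],[0,0,0,0,0,0,0.5],[0,0,0,0,0,0,0.8],[0,0,0,0,0,0,1],[0,0,0,0,0,0,1],[0,0,0,0,0,0,1]]'
python3 -m inch '[[0,0,-0.1,0,0,0,1],[0,0,-0.3,0,0,0,1],[0,0,-0.5,0,0,0,1],[0,0,-0.7,0,0,0,1],[0,0,-0.7,0,0,0,1],[0,0,-0.6,0,0,0,1],[0,0,-0.5,0,0,0,1],[0,0,-0.3,0,0,0,1],[0,0,0,0,0,0,1],[0,0,0,0,0,0,1]]'
python3 - <<'E'
from h import *
M,p,d=snap('wrist');cv2.imwrite('pics/w2.png',cv2.resize(p[:,:,::-1],(784,588)))
rings(0.,'side')
s=telemetry.get_state();print(s['tcp_pos'],s['ee_rot'],s['joint_positions'])
E
```

```text
clock: 14.0
tcp_pos: [0.5538, 0.361, 0.0175]
ee_rot: [-0.001, 0.688, 0.726, 0.001]
force: [0.2, 0.3, -0.5]
opening: 0.0851
grasp_force: 0.0
clock: 15.0
tcp_pos: [0.5534, 0.3606, 0.2019]
ee_rot: [-0.001, 0.688, 0.726, 0.0]
force: [0.5, -0.3, -0.3]
opening: 0.0855
grasp_force: 0.0
side [(np.float64(65.9), np.float64(-37.8), 252, 27.5), (np.float64(-8.0), np.float64(-37.1), 274, 27.7), (np.float64(-84.0), np.float64(-36.5), 295, 27.8)]
[0.55279441 0.36030451 0.20037682] [-0.00131765  0.68771658  0.72597736 -0.00102143] [0.40553624 0.30320558 1.56042396 0.00168177 1.28088256 0.35093752]
```

View pics/w2.png

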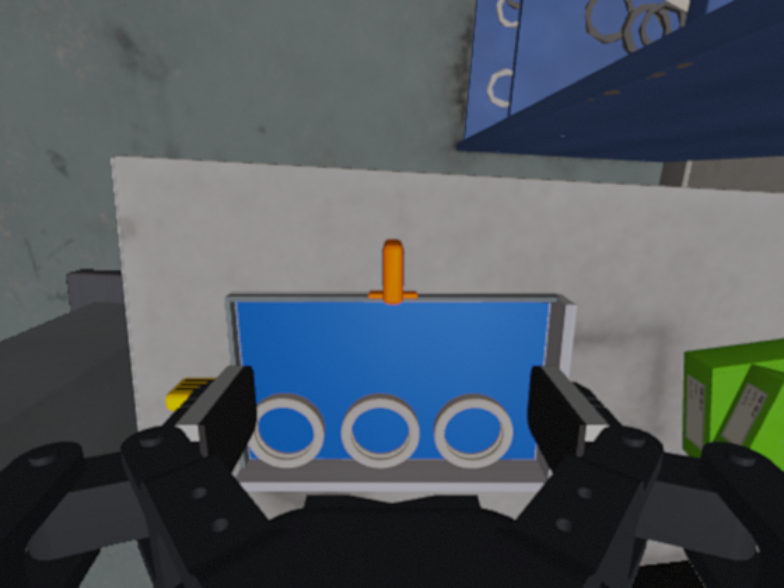

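The rings lie in a row on the fence at (287,431), (380,431) and (473,431), and the tray is flat. Next I move over the yellow handle and turn the gripper 90°.

```bash
python3 -m inch '[[-0.3,-0.5,0,0,0,0,1],[-0.6,-0.8,0,0,0,0,1],[-0.6,-0.9,0,0,0,0,1],[-0.43,-0.74,0,0,0,0,1],[0,0,0,0,0,-1,1],[0,0,0,0,0,-1,1],[0,0,0,0,0,-1,1],[0,0,0,0,0,-1,1],[0,0,0,0,0,-1,1],[0,0,0,0,0,-1,1]]'
python3 -m inch '[[0,0,0,0,0,-1,1],[0,0,0,0,0,-1,1],[0,0,0,0,0,-1,1],[0,0,0,0,0,-1,1],[0,0,0,0,0,-1,1],[0,0,0,0,0,-1,1],[0,0,0,0,0,-1,1],[0,0,0,0,0,-1,1],[0,0,0,0,0,-1,1],[0,0,0,0,0,-1,1]]'
python3 -m inch '[[0,0,0,0,0,-1,1],[0,0,0,0,0,-1,1],[0,0,0,0,0,0,1],[0,0,0,0,0,0,1],[0,0,0,0,0,0,1],[0,0,0,0,0,0,1],[0,0,0,0,0,0,1],[0,0,0,0,0,0,1],[0,0,0,0,0,0,1],[0,0,0,0,0,0,1]]'
python3 - <<'E'
from h import *
M2,p2,d2=snap('side');M,p,d=snap('wrist')
C=cloud(M2,d2);hsv=cv2.cvtColor(p2,cv2.COLOR_RGB2HSV)
m=(cv2.inRange(hsv,(20,150,100),(32,255,255))>0)&(d2>0)&(C[...,2]>.036)&(C[...,2]<.05)&(C[...,1]>.2);Q=C[m];print(m.sum(),np.median(Q,0),Q.min(0),Q.max(0))
Cw=cloud(M,d);hw=cv2.cvtColor(p,cv2.COLOR_RGB2HSV)
m=(cv2.inRange(hw,(20,150,100),(32,255,255))>0)&(d>0)&(Cw[...,2]>.034)&(Cw[...,2]<.05);Q=Cw[m];print(m.sum(),Q.mean(0),Q.min(0),Q.max(0))
print(cv2.minAreaRect(Q[:,:2].astype(np.float32)))
s=telemetry.get_state();print(s['tcp_pos'],R.from_quat(np.roll(s['ee_rot'],-1)).as_matrix().round(3),s['joint_positions'])
E
```

```text
clock: 16.1
tcp_pos: [0.4146, 0.2586, 0.2007]
ee_rot: [-0.002, 0.475, 0.88, -0.0]
force: [0.4, 1.2, -0.0]
opening: 0.0855
grasp_force: 0.0
clock: 17.1
tcp_pos: [0.4146, 0.2586, 0.2007]
ee_rot: [-0.002, 0.058, 0.998, 0.0]
force: [-0.2, -0.5, -0.3]
opening: 0.0852
grasp_force: 0.0
clock: 18.1
tcp_pos: [0.4155, 0.2589, 0.2024]
ee_rot: [0.0, -0.027, 1.0, 0.001]
force: [-0.4, 0.4, 0.4]
opening: 0.0852
grasp_force: 0.0
127 [0.41254253 0.26118751 0.03908601] [0.39326425 0.25337134 0.03633757] [0.4335982  0.26708084 0.04147451]
599 [0.41131472 0.2588854  0.03957548] [0.39201776 0.25169397 0.03418867] [0.43202809 0.26665724 0.04268022]
((0.4119458496570587, 0.25920599699020386), (0.03984174132347107, 0.013453062623739243), 2.767324209213257)
[0.41550492 0.25889356 0.20238562] [[-0.999 -0.054 -0.   ]
 [-0.054  0.999  0.002]
 [-0.     0.002 -1.   ]] [ 3.24266053e-01 -1.01492790e-01  1.99381083e+00  1.78100246e-03
  1.24871064e+00 -1.30114402e+00]
```

```bash
python3 -m inch '[[0.1,0,0.4,0,0,0,1],[0,0,0.6,0,0,0,1],[0,0,0.7,0,0,0,1],[0,0,0.7,0,0,0,1],[0,0,0.6,0,0,0,1],[0,0,0.4,0,0,0,1],[0,0,0.2,0,0,0,1],[0,0,0.1,0,0,0,1],[0,0,0,0,0,0,1],[0,0,0,0,0,0,1]]'; python3 -m inch '[[0,0,0,0,0,0,0.6],[0,0,0,0,0,0,0.4],[0,0,0,0,0,0,0.3],[0,0,0,0,0,0,0.1],[0,0,0,0,0,0,0],[0,0,0,0,0,0,0],[0,0,0,0,0,0,0],[0,0,0,0,0,0,0],[0,0,0,0,0,0,0],[0,0,0,0,0,0,0]]' 60
```

```text
clock: 19.2
tcp_pos: [0.4114, 0.2593, 0.0184]
ee_rot: [0.001, -0.027, 1.0, 0.001]
force: [0.3, 0.5, -0.1]
opening: 0.0854
grasp_force: 0.0
clock: 20.2
tcp_pos: [0.4106, 0.2591, 0.0176]
ee_rot: [-0.0, -0.027, 1.0, 0.001]
force: [-2.1, 0.6, 5.6]
opening: 0.0129
grasp_force: 59.6
```

```bash
python3 -m inch '[[-0.007,0,-0.096,0,0.2,0,0],[-0.007,0,-0.096,0,0.2,0,0],[-0.007,0,-0.096,0,0.2,0,0],[-0.007,0,-0.096,0,0.2,0,0],[-0.007,0,-0.096,0,0.2,0,0],[-0.007,0,-0.096,0,0.2,0,0],[-0.007,0,-0.096,0,0.2,0,0],[-0.007,0,-0.096,0,0.2,0,0],[-0.007,0,-0.096,0,0.2,0,0],[-0.007,0,-0.096,0,0.2,0,0]]'; python3 -m inch '[[-0.007,0,-0.096,0,0.2,0,0],[-0.007,0,-0.096,0,0.2,0,0],[-0.007,0,-0.096,0,0.2,0,0],[-0.007,0,-0.096,0,0.2,0,0],[-0.007,0,-0.096,0,0.2,0,0],[-0.007,0,-0.096,0,0.2,0,0],[-0.007,0,-0.096,0,0.2,0,0],[-0.007,0,-0.096,0,0.2,0,0],[-0.007,0,-0.096,0,0.2,0,0],[-0.007,0,-0.096,0,0.2,0,0]]'
cat >> h.py <<'E'
def rings2(th,n='side',q=(.5585,.265,.054)):
    """th: end tilt deg about stop edge"""
    M,p,d=snap(n);C=cloud(M,d);Rz=R.from_euler('z',q[2]).as_matrix()
    F=np.array([q[0],q[1],0])+Rz@[.128,0,0]; Rt=Rz@R.from_euler('y',th,degrees=True).as_matrix()
    L=((C-F)@Rt+[.128,0,0])*1000; hsv=cv2.cvtColor(p,cv2.COLOR_RGB2HSV)
    ins=(d>0)&(abs(L[...,0])<117)&(abs(L[...,1])<68)
    b=ins&(cv2.inRange(hsv,(105,150,100),(125,255,255))>0)&(abs(L[...,2]-5)<15);A=np.c_[L[b][:,:2],np.ones(b.sum())]
    print('floor resid slope deg x,y, z0',np.degrees(w:=np.linalg.lstsq(A,L[b][:,2],rcond=None)[0])[:2].round(2),w[2].round(1))
    m=ins&(hsv[...,1]<60)&(hsv[...,2]>110)&(L[...,2]>11)&(L[...,2]<21)
    Q=L[m][:,:2].astype(np.float32);_,lab,cen=cv2.kmeans(Q,3,None,(3,50,.1),10,0);out=[]
    for i in range(3):
        k=Q[lab[:,0]==i];r=least_squares(lambda z:np.hypot(*(k-z).T)-27.7,cen[i],loss='soft_l1');out.append((*map(float,r.x.round(1)),len(k)))
    print(n,sorted(out,reverse=True))
E
python3 -c "
from h import *
rings2(20.,'side');rings2(20.,'scene')"
```

```text
clock: 21.2
tcp_pos: [0.4173, 0.2592, 0.0651]
ee_rot: [-0.089, -0.027, 0.996, -0.002]
force: [-5.2, -0.4, -2.6]
opening: 0.0132
grasp_force: 58.7
clock: 22.2
tcp_pos: [0.4331, 0.26, 0.1109]
ee_rot: [-0.175, -0.027, 0.984, -0.004]
force: [-5.8, -0.8, -1.9]
opening: 0.0131
grasp_force: 58.7
floor resid slope deg x,y, z0 [0.02 0.12] 4.5
side [(62.0, -36.5, 218), (-12.1, -36.3, 183), (-87.7, -36.1, 89)]
floor resid slope deg x,y, z0 [-0.12 -0.46] 3.7
scene [(90.5, 34.5, 4), (-88.1, -39.0, 12), (-88.2, -41.6, 12)]
```

```bash
python3 -m inch '[[-0.0035,0,-0.048,0,0.1,0,0],[-0.0035,0,-0.048,0,0.1,0,0],[-0.0035,0,-0.048,0,0.1,0,0],[-0.0035,0,-0.048,0,0.1,0,0],[-0.0035,0,-0.048,0,0.1,0,0],[-0.0035,0,-0.048,0,0.1,0,0],[-0.0035,0,-0.048,0,0.1,0,0],[-0.0035,0,-0.048,0,0.1,0,0],[0,0,0,0,0,0,0],[0,0,0,0,0,0,0]]'
python3 -c "
from h import *
rings2(24.)"
python3 -m inch '[[-0.0035,0,-0.048,0,0.1,0,0],[-0.0035,0,-0.048,0,0.1,0,0],[-0.0035,0,-0.048,0,0.1,0,0],[-0.0035,0,-0.048,0,0.1,0,0],[-0.0035,0,-0.048,0,0.1,0,0],[0,0,0,0,0,0,0],[0,0,0,0,0,0,0],[0,0,0,0,0,0,0],[0,0,0,0,0,0,0],[0,0,0,0,0,0,0]]'
python3 -c "
from h import *
rings2(26.5)"
```

```text
clock: 23.3
tcp_pos: [0.4418, 0.2604, 0.1277]
ee_rot: [-0.207, -0.027, 0.978, -0.005]
force: [2.4, 0.1, -6.1]
opening: 0.0127
grasp_force: 58.6
floor resid slope deg x,y, z0 [0.17 0.11] 4.5
side [(62.7, -36.5, 227), (-11.3, -36.3, 186), (-87.0, -36.2, 78)]
clock: 24.35
tcp_pos: [0.4472, 0.2608, 0.1382]
ee_rot: [-0.229, -0.027, 0.973, -0.005]
force: [0.0, -0.4, -3.6]
opening: 0.0132
grasp_force: 58.7
floor resid slope deg x,y, z0 [0.18 0.14] 4.3
side [(86.1, -36.6, 199), (13.4, -36.1, 217), (-62.6, -36.5, 132)]
```

Sliding has begun; I'll hold and watch.

```bash
python3 -m inch '[[0,0,0,0,0,0,0],[0,0,0,0,0,0,0],[0,0,0,0,0,0,0],[0,0,0,0,0,0,0],[0,0,0,0,0,0,0],[0,0,0,0,0,0,0],[0,0,0,0,0,0,0],[0,0,0,0,0,0,0],[0,0,0,0,0,0,0],[0,0,0,0,0,0,0]]'
python3 -c "
from h import *
rings2(26.5);rings2(26.5)"
```

```text
clock: 25.4
tcp_pos: [0.4473, 0.2607, 0.1382]
ee_rot: [-0.229, -0.027, 0.973, -0.005]
force: [-1.4, -0.7, -3.0]
opening: 0.0127
grasp_force: 58.8
floor resid slope deg x,y, z0 [0.15 0.15] 4.3
side [(85.0, -37.3, 226), (21.8, -37.4, 198), (-35.8, -36.1, 105)]
floor resid slope deg x,y, z0 [0.13 0.17] 4.3
side [(84.9, -36.8, 228), (21.3, -37.4, 202), (-35.7, -36.2, 101)]
```

The row looks closed, within the measuring noise. Lowering.

```bash
python3 -m inch '[[0.0026,0,0.048,0,-0.1,0,0],[0.0053,0,0.096,0,-0.2,0,0],[0.0053,0,0.096,0,-0.2,0,0],[0.0053,0,0.096,0,-0.2,0,0],[0.0053,0,0.096,0,-0.2,0,0],[0.0053,0,0.096,0,-0.2,0,0],[0.0053,0,0.096,0,-0.2,0,0],[0.0053,0,0.096,0,-0.2,0,0],[0.0053,0,0.096,0,-0.2,0,0],[0.0053,0,0.096,0,-0.2,0,0]]';python3 -m inch '[[0.0053,0,0.096,0,-0.2,0,0],[0.0053,0,0.096,0,-0.2,0,0],[0.0053,0,0.096,0,-0.2,0,0],[0.0053,0,0.096,0,-0.2,0,0],[0.0053,0,0.096,0,-0.2,0,0],[0.0053,0,0.096,0,-0.2,0,0],[0.0053,0,0.096,0,-0.2,0,0],[0.0053,0,0.096,0,-0.2,0,0],[0.0053,0,0.096,0,-0.2,0,0],[0.0053,0,0.096,0,-0.2,0,0]]';python3 -m inch '[[0.0042,0,0.077,0,-0.16,0,0],[0.0032,0,0.058,0,-0.12,0,0],[0.0026,0,0.048,0,-0.1,0,0],[0.0026,0,0.048,0,-0.1,0,0],[0.0026,0,0.048,0,-0.1,0,0],[0.0026,0,0.048,0,-0.1,0,0],[0.0026,0,0.048,0,-0.1,0,0],[0.0026,0,0.048,0,-0.1,0,0],[0.0026,0,0.048,0,-0.1,0,0],[0,0,0,0,0,0,0]]';python3 -m inch '[[0.0014,0,0.024,0,-0.05,0,0],[0.0014,0,0.024,0,-0.05,0,0],[0.0014,0,0.024,0,-0.05,0,0],[0.0014,0,0.024,0,-0.05,0,0],[0.0014,0,0.024,0,-0.05,0,0],[0.0014,0,0.024,0,-0.05,0,0],[0,0,0,0,0,0,0],[0,0,0,0,0,0,0],[0,0,0,0,0,0,0],[0,0,0,0,0,0,0]]'
python3 -c "
from h import *
rings2(0.);print(telemetry.get_state()['force'])"
```

```text
clock: 26.5
tcp_pos: [0.4277, 0.2597, 0.0966]
ee_rot: [-0.147, -0.027, 0.989, -0.003]
force: [0.0, -1.1, -3.3]
opening: 0.0132
grasp_force: 58.7
clock: 27.5
tcp_pos: [0.415, 0.2591, 0.0505]
ee_rot: [-0.06, -0.027, 0.998, -0.001]
force: [3.9, -0.4, -4.4]
opening: 0.0131
grasp_force: 58.6
clock: 28.5
tcp_pos: [0.4113, 0.259, 0.0271]
ee_rot: [-0.018, -0.027, 0.999, 0.0]
force: [2.2, -0.4, -4.4]
opening: 0.013
grasp_force: 58.6
clock: 29.5
tcp_pos: [0.4108, 0.2589, 0.0201]
ee_rot: [-0.006, -0.027, 1.0, 0.001]
force: [-0.4, 0.0, -4.3]
opening: 0.0133
grasp_force: 58.6
floor resid slope deg x,y, z0 [-0.54  0.1 ] 5.9
side [(87.0, -36.7, 256), (25.3, -36.1, 274), (-35.7, -36.1, 302)]
[-1.15606112  1.12562973 -3.90805965]
```

```bash
python3 -m inch '[[0.001,0,0.016,0,-0.03,0,0],[0.001,0,0.016,0,-0.03,0,0],[0.001,0,0.016,0,-0.03,0,0],[0,0,0,0,0,0,0],[0,0,0,0,0,0,0],[0,0,0,0,0,0,0],[0,0,0,0,0,0,0],[0,0,0,0,0,0,0],[0,0,0,0,0,0,0],[0,0,0,0,0,0,0]]'
python3 -c "
from h import *
rings2(0.);print(telemetry.get_state()['force'])"
```

```text
clock: 30.55
tcp_pos: [0.4106, 0.2589, 0.0178]
ee_rot: [-0.002, -0.027, 1.0, 0.001]
force: [-2.6, 0.4, -3.2]
opening: 0.0129
grasp_force: 58.8
floor resid slope deg x,y, z0 [-0.02  0.08] 4.8
side [(85.4, -36.9, 301), (22.5, -36.5, 263), (-35.8, -36.1, 224)]
[-2.8119387  -0.74557915 -3.20809913]
```

```bash
python3 -m inch '[[0,0,0.006,0,-0.01,0,0],[0,0,0,0,0,0,0],[0,0,0,0,0,0,0.2],[0,0,0,0,0,0,0.3],[0,0,0,0,0,0,0.5],[0,0,0,0,0,0,0.8],[0,0,0,0,0,0,1],[0,0,0,0,0,0,1],[0,0,0,0,0,0,1],[0,0,0,0,0,0,1]]'
python3 -m inch '[[0,0,-0.1,0,0,0,1],[0,0,-0.3,0,0,0,1],[0,0,-0.5,0,0,0,1],[0,0,-0.7,0,0,0,1],[0,0,-0.7,0,0,0,1],[0,0,-0.7,0,0,0,1],[0,0,-0.6,0,0,0,1],[0,0,-0.3,0,0,0,1],[0,0,0,0,0,0,1],[0,0,0,0,0,0,1]]'
python3 - <<'E'
from h import *
rings2(0.)
M,p,d=snap('side');M1,p1,_=snap('wrist');M2,p2,_=snap('scene')
a=cv2.resize(p[215:345,140:330],(784,536))[:,:,::-1];cv2.imwrite('pics/f1.png',a)
s=lambda x:cv2.resize(x[:,:,::-1],(400,300));cv2.imwrite('pics/f2.png',np.hstack([s(p1),s(p2)]))
E
```

```text
clock: 31.6
tcp_pos: [0.4108, 0.259, 0.0175]
ee_rot: [-0.001, -0.027, 1.0, 0.001]
force: [-0.6, -0.0, -0.7]
opening: 0.0849
grasp_force: 0.0
clock: 32.6
tcp_pos: [0.4109, 0.2585, 0.2121]
ee_rot: [-0.001, -0.027, 1.0, 0.001]
force: [-0.9, -0.1, -0.5]
opening: 0.0854
grasp_force: 0.0
floor resid slope deg x,y, z0 [-0.    0.07] 4.8
side [(85.5, -36.7, 306), (22.4, -36.6, 262), (-35.9, -36.4, 222)]
```

View pics/f1.png

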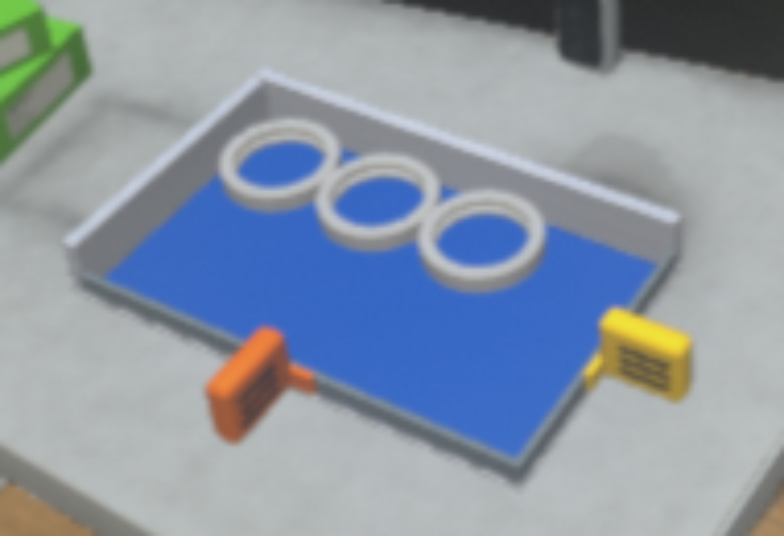

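View pics/f2.png

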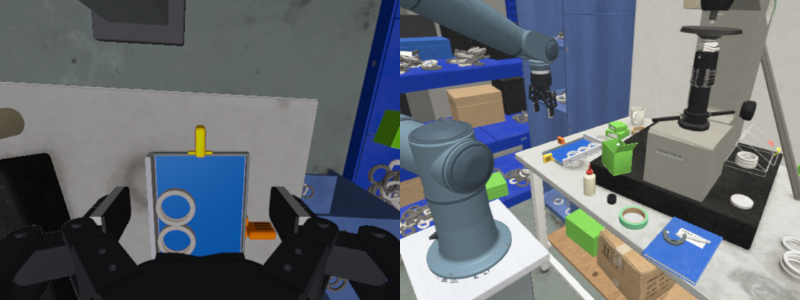

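The final views show the tray flat and clear of the gripper. The rings, at (280,165), (378,200) and (482,240), touch each other, the fence and the end stop, and the bottle, loupe and tape stand where they were. Ring c measures x ≈ -36 mm, and a closed row would put it at -35 mm.

```bash
python3 -c "
from station import workorder
print(workorder.close_job())"
```

```text
the job is handed in; nothing more can be done
None
```

I handed the job in at about 33 s: the tray is flat on the bench and released, the three rings are in a closed row against the fence and up to the end stop as far as the camera shows, and the bottle, loupe and tape were not touched (the rings only slid at about 26° of tilt, not the 13–20° given).

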